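Register the lead ball's cradle and pump up the lift

ROBOT

A 7-joint arm with a two-finger parallel gripper is mounted at the origin on the work surface. World frame = base frame: x ahead of the robot, y to its left, z up, the work surface at z = 0. Lengths are in m, angles in rad, forces in N, time in s.
With the tool pointing down it reaches from about 0.4 to 0.85 m from the base axis. Payload 6.9 kg.
Tool frame: the origin (TCP) lies at the very end of the fingers, on their centre line; the grasp point (between the pads) lies 19 mm behind it; z points along the fingers, y is the line along which they close (so a half turn about z gives the same grasp; the last joint's range is limited). The gripper opens to 85 mm and grips with 20 to 120 N. Pads are 22 mm wide; open, the fingers measure 114 mm over their backs; the gripper's body (76 mm by 85 mm) begins 54 mm behind the grasp point. The pads swing forward as they close: fully open they stand 13 mm farther back than shut.
Start: joints at [-1.069, 0.507, -0.238, 1.5, 0.126, 1.149, -0.155], TCP at [0.242, 0.576, 0.231] pointing down, gripper open.
Joint ranges: [-3.08, 3.08], [-0.24, 2.05], [-1.43, 1.35], [0, 2.5], [-1.52, 4.66], [0.17, 1.96], [-2.89, 2.89]. Speed limits (rad/s): [2.39, 2.39, 3.14, 3.14, 3.14, 3.14, 3.14].

INTERFACE

Orientations are given as [roll, pitch, yaw] about the fixed x, y, z axes, in that order (R = Rz(yaw) Ry(pitch) Rx(roll)).
In Python, from station import robot gives the robot as it stands.
- The arm moves only by the shell command python3 -m pendant 'ROWS' [OPENING] [FORCE]. ROWS is a JSON object of lists of equal length, an entry for each row: "xyz": the shift along the world's x, y, z in units of 0.025 m (1.0 is 0.025 m), a list of three; "turn": the turn, a rotation vector about the world's x, y, z in units of 4 degrees (1.0 is 4 degrees), a list of three. In form: {"xyz": [[dx, dy, dz], ...], "turn": [[wx, wy, wz], ...]}. A call has exactly 10 rows; each row shifts and turns the commanded pose from where the row before left it; what a row does not reach is not made up. A row lasts 1/12 s, in which the tool goes at most 41.7 mm and 7.16 degrees, less where a joint would pass 70% of its speed; a pose out of reach is approached as far as the arm can. A call with a number of a shift or a turn outside -1 to 1 is refused whole. A call with a gripper value outside its range is refused whole. OPENING is the closure, from -1 (fully open) to 1 (shut), set as the call begins (- or left out, the last holds). The fingers move at their own pace and stop on an object; FORCE is the grip in N (left out, the last holds). Time passes only in rows, so rows that do not move let the fingers close, or fill a call up. It gives the time, the measured TCP pose, the force, the opening and the grip force at its end, in the units of the state.
- robot.get_state(): the state, without advancing time (a new reading comes with each control period).
- robot.camera(name): name is "side" or "top"; returns a dict with "color" (420x560x3 uint8, red, green, blue), "depth" (420x560 float32, m along the optical axis (not along the pixel's ray), 0 where there is no reading), "vfov" (degrees; the focal length in pixels is half the picture's height over the tangent of half this angle, whatever the lens; pixels are square), "cx", "cy" (the principal point, pixels), "rvec" (rotation vector, rad) and "tvec" (3), from world to camera coordinates, as OpenCV has them. Camera axes: x right, y down, z forward; pixel columns grow to the right and rows downward; lengths in m; the calibration is good to about 2 mm. A picture is of the moment at which its call begins.
- robot.finish_job(): hands the job in; it is judged then, once.
The state is a dict: "t": time; "joint_positions": joint angles; "joint_velocities": joint speeds; "tau": joint torques, N m; "position": TCP position; "tcp_rot": TCP orientation; "ft_force": force on the tool from outside, world axes, zero at the start; "wrist_torque": the same for the moment, N m; "gripper_width": opening from 0.0 (shut) to 1.0 (fully open); "finger_force": force on a finger pad.
Only numpy, scipy, OpenCV 4.12 (cv2) and the standard library are available. Lean on these libraries where they do the work, as an engineer would, in place of code of your own. Each camera call takes 0.05 s, during which the arm holds its last target. There are 200 camera calls.

TASK

On the small hand-pumped lift, push the wooden cradle with the lead ball across the lift's table until its edges sit flush against both metal stop strips. Only then work the pump lever in full strokes, each one all the way down and all the way back up, until the lift table is fully up (about four strokes), with the cradle still flush against both strips and the lever back up. Do not disturb the other things on the bench.

Things in the scene. Friction and masses are not known exactly. Their poses are not given: they have to be found in the camera images.
- lift: Hand-pumped bench lift, fixed. Origin on the bench 20 mm in +y of the lever's pivot; own +y runs from the lever's hand end towards the lift table, z up. Black base plate x -70 to 70, y -65 to 185 mm, 12 mm thick; grey pump block with two steel cheeks (x within 28, y -50 to 6 mm, 98 mm high); aluminium cylinder under the lift table.
- nest (a point): Point on the lift table's top (72 mm above the bench when down) under the cradle's centre when it is flush against both strips; rises with the table, axes as the lift's. Table: black plate 130 x 130 mm, centred 27 mm from here in -x and -y. Aluminium stop strips 8 mm wide, 14 mm high, along its +x and +y edges; inner faces 30 mm from here in +x and +y.
- carrier: Wooden cradle, a square block 60 x 60 x 26 mm (edges along its own x and y) with a dark lead ball of 44 mm diameter let into the middle of its top (top of ball 58 mm above the underside), about 0.45 kg, lying loose on the lift table. Origin: centre of the underside. Square to the lift within about 0.3 rad at the start.
- stage (a joint): Height of the lift table above its lowest position, m. 0 at the start; each full stroke of the lever raises it by 18 to 27 mm and it stays there when the lever goes back (short strokes may raise nothing); fully up at about 0.080, where further strokes raise it no more.
- pump (a joint): Angle of the pump lever, rad. 0 at rest (hand end up, 0.35 rad above level), 0.6 fully down, against a stop. A spring brings it back up when released; pressing it down at the pad takes about 10 N.
- pump_pad (a point): Middle of the top face of the lever's black hand pad, which is 46 mm wide across the lever, 64 mm long along it and 20 mm thick; moves with the lever. About 154 mm above the bench at rest, about 51 mm when fully down.
- pump_pivot (a point): Pivot of the lever, fixed on the lift, 85 mm above the bench. The lever turns about the lift's x axis and points from the pivot to the lift's -y; the pad's middle is 175 mm from it.
- bottle: Bystander: white plastic bottle, 48 mm diameter, 110 mm tall, loose. Origin: centre of the underside.
- weight: Bystander: brass knob weight, 44 mm diameter, 60 mm tall, loose. Origin: centre of the underside.
- screwdriver: Bystander: screwdriver lying on the bench, loose.
- block: Bystander: plain wooden block 60 x 60 x 26 mm without a ball, loose on the bench. Origin: centre of the underside.
- beaker: Bystander: glass beaker, 72 mm diameter, 85 mm tall, loose. Origin: centre of the underside.
There are look-alikes about, which are no part of the job. What is shaped like the carrier but blue or orange is not meant.

How it is judged:
By the outcome, as a careful person would: the job done as asked, in the order asked, and still so for the second after the job is handed in, with the robot touching nothing.
It also fails if it takes over 64 s, if anything falls off the work surface, if the arm or the gripper's body presses on something with over 40 N, if the wrist force passes 120 N, or if a joint passes its speed limit or range.

## Working session

There is one attempt and no reset: what is moved stays moved. The work goes in short steps, Python scripts to look and compute and a shell command to move; the robot and the scene stay as the last step left them, time stands still between calls to the robot, and variables do not carry over. Pictures are saved under pics/ and viewed, at most 10 in all, crops included, and the job is handed in when it is done.

```bash
mkdir -p pics; ls; cat > h.py <<'E'
import numpy as np, cv2
from station import robot
def cam(n):
    c=robot.camera(n); h,w=c["depth"].shape
    f=h/2/np.tan(np.radians(c["vfov"])/2)
    R=cv2.Rodrigues(np.array(c["rvec"],float))[0]; t=np.array(c["tvec"],float).ravel()
    c.update(f=f,R=R,t=t)
    v,u=np.mgrid[:h,:w]; d=c["depth"]
    P=np.stack([(u-c["cx"])/f*d,(v-c["cy"])/f*d,d],-1)
    c["W"]=(P-t)@R; c["W"][d==0]=np.nan
    return c
def save(c,name,crop=None,s=1):
    im=c["color"][...,::-1]
    if crop: a,b,x,y=crop; im=im[b:y,a:x]
    cv2.imwrite("pics/"+name,cv2.resize(im,None,fx=s,fy=s,interpolation=cv2.INTER_CUBIC))
E
python3 - <<'E'
from h import *
for n in("top","side"):
    c=cam(n); save(c,n+"0.png",s=1.42); np.savez(n+"0.npz",W=c["W"],col=c["color"],R=c["R"],t=c["t"],f=c["f"],cx=c["cx"],cy=c["cy"])
    print(n,c["f"],c["cx"],c["cy"],-c["R"].T@c["t"])
s=robot.get_state();print(s)
E
```

```text
pics
top 464.41074567901245 284.0695239532729 214.01819799814544 [ 0.42217822 -0.01452352  1.21067547]
side 525.6608859639042 280.20590427417295 209.7501138527535 [0.3065975  1.21294911 1.10236202]
{'t': 0.1, 'joint_positions': array([-1.06854808,  0.50824855, -0.23752126,  1.50103743,  0.12570319,
        1.1489192 , -0.1547671 ]), 'joint_velocities': array([-0.00094105, -0.0015226 , -0.00095551, -0.00191127,  0.00032797,
       -0.00054323,  0.00104016]), 'tau': array([-4.20132506e-03, -6.21843195e+01, -2.19436213e+00, -2.50206506e+01,
        1.25833382e-02,  7.85017182e-03,  1.03710431e-05]), 'position': array([0.24141051, 0.57599645, 0.23051792]), 'tcp_rot': array([-3.13996880e+00,  4.08613644e-05,  2.74488195e+00]), 'ft_force': array([-0.39688849, -0.14790236,  0.00712928]), 'wrist_torque': array([ 0.03754457, -0.01824315, -0.01203668]), 'finger_force': 0.0, 'gripper_width': 0.9991755535718762}
```

View pics/top0.png

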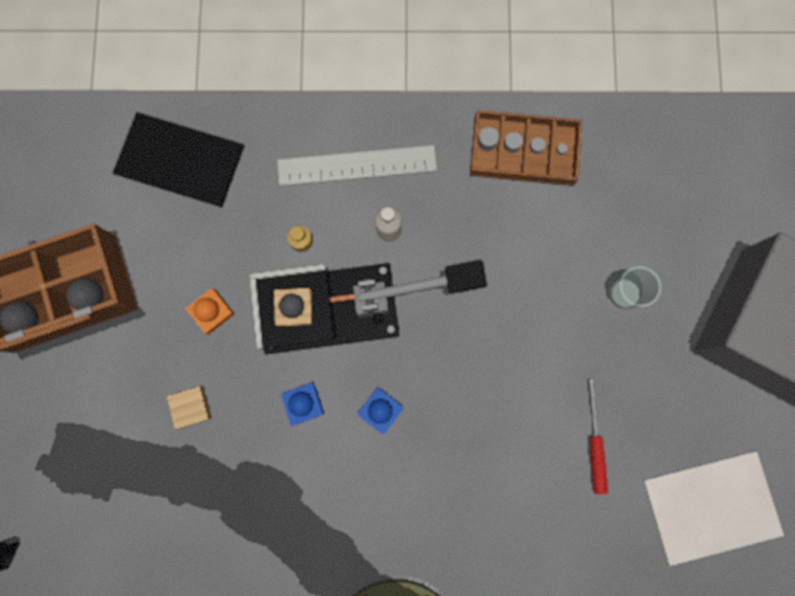

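View pics/side0.png

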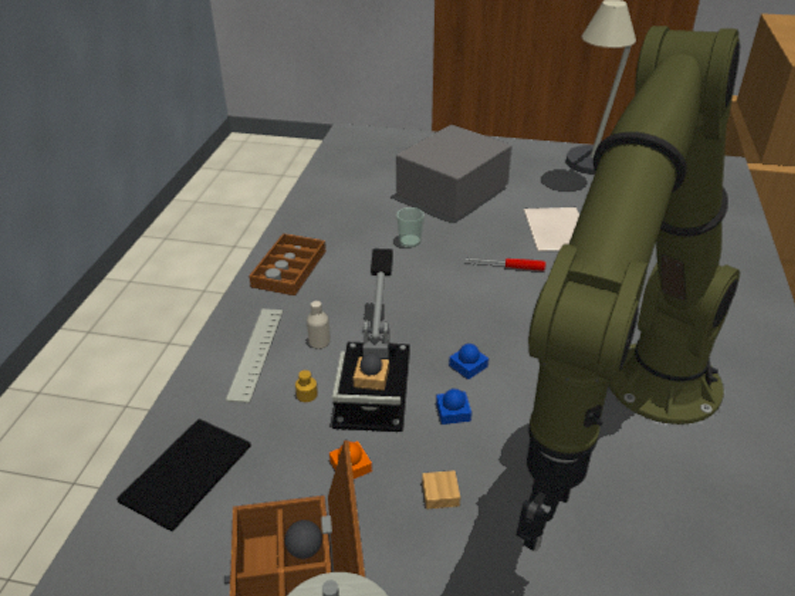

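The top view shows the natural-wood cradle with the dark ball on the lift table at about (292,306), shown at 1.42×. The strips run along the table's left (+y) and upper (+x) edges, and the pad is at (465,276). The look-alikes are orange (208,310), blue (301,402) and (380,410), and plain wood (188,407). Only the one on the table is wood with a dark ball.

```bash
cat > meas.py <<'E'
from h import *
def regions(T):
    W=T["W"]; u0,v0,u1,v1=165,165,360,260
    return W[v0:v1,u0:u1].reshape(-1,3),T["color"][v0:v1,u0:u1].reshape(-1,3).astype(int)
E
python3 - <<'E'
from h import *
D={n:np.load(n+"0.npz") for n in("top","side")}
T=D["top"];W=T["W"];C=T["col"].astype(int)
sl=np.s_[180:262,170:350]
P=W[sl].reshape(-1,3);K=C[sl].reshape(-1,3)
def rect(m,n,Q=P):
    q=Q[m]; r=cv2.minAreaRect((q[:,:2]*1000).astype(np.float32)); print(n,len(q),np.round(q.mean(0)*1000,1),'z med',np.round(np.median(q[:,2])*1000,1),r)
    print(cv2.boxPoints(r).round(0).tolist())
z=P[:,2]; dark=K.max(1)<60
h,e=np.histogram(z[z>.004],bins=np.arange(0,.2,.005)); print(dict(zip((e[:-1]*1000).astype(int).tolist(),h.tolist())))
rect((z>.062)&(z<.080)&dark,'table')
pm=(P[:,1]<-.1)&(z>.1)
rect((P[:,1]<-.13)&(z>.12)&dark,'pad')
wood=(K[:,0]-K[:,2]>50)&(K[:,0]>120)&(z>.085)&(z<.112)
rect(wood,'wood')
br=(K.min(1)>110)&(z>.075)&(z<.095)
rect(br,'strips')
rect((z>.112)&(P[:,1]>.05),'ball')
for (u,v) in [(206,215),(327,194),(262,208),(185,215),(205,192)]: print(u,v,W[v,u].round(3),C[v,u])
S=D["side"];Wd=S["W"];Cs=S["col"].astype(int)
sl=np.s_[165:305,225:300];Q=Wd[sl].reshape(-1,3);K2=Cs[sl].reshape(-1,3);z=Q[:,2]
for nm,m in dict(table=(z>.062)&(z<.080)&(K2.max(1)<70),pad=(Q[:,1]<-.13)&(z>.1)&(K2.max(1)<60),wood=(K2[:,0]-K2[:,2]>50)&(z>.09)&(z<.112)).items(): rect(m,'side '+nm,Q)
t=cam("top"); save(t,"crop1.png",(160,165,360,265),4)
E
```

```text
{0: 320, 5: 565, 10: 1397, 15: 241, 20: 6, 25: 39, 30: 36, 35: 28, 40: 19, 45: 4, 50: 12, 55: 92, 60: 124, 65: 273, 70: 1329, 75: 241, 80: 161, 85: 293, 90: 110, 95: 375, 100: 104, 105: 46, 110: 46, 115: 97, 120: 123, 125: 121, 130: 53, 135: 41, 140: 48, 145: 109, 150: 115, 155: 150, 160: 121, 165: 22, 170: 0, 175: 0, 180: 0, 185: 0, 190: 0}
table 1693 [578.4 175.   72.3] z med 72.3 ((582.006591796875, 177.74449157714844), (123.86857604980469, 123.01069641113281), 7.937489032745361)
[[512.0, 230.0], [529.0, 108.0], [652.0, 125.0], [635.0, 247.0]]
pad 96 [ 626.4 -136.1  163.2] z med 163.4 ((628.8876953125, -137.15924072265625), (12.002838134765625, 44.2447509765625), 89.57866668701172)
[[607.0, -143.0], [651.0, -143.0], [651.0, -131.0], [607.0, -131.0]]
wood 355 [580.4 174.8  98.6] z med 98.2 ((582.4419555664062, 177.18063354492188), (59.725852966308594, 59.60586929321289), 1.9096286296844482)
[[552.0, 206.0], [554.0, 146.0], [613.0, 148.0], [611.0, 208.0]]
strips 400 [607.2 186.9  87. ] z med 86.6 ((591.778076171875, 138.73802185058594), (129.96177673339844, 218.0618133544922), 8.237
[... 424 characters left out ...]
4 0.068] [27 31 32]
205 192 [0.644 0.184 0.084] [162 163 158]
side table 805 [579.9 188.1  71.4] z med 71.7 ((586.5580444335938, 146.70640563964844), (127.60376739501953, 210.85128784179688), 5.9844069480896)
[[512.0, 245.0], [534.0, 35.0], [661.0, 49.0], [639.0, 258.0]]
side pad 21 [ 627.8 -132.9  161.2] z med 161.7 ((630.3175048828125, -134.5402069091797), (40.423954010009766, 9.285571098327637), 1.5770183801651)
[[610.0, -130.0], [610.0, -140.0], [651.0, -139.0], [650.0, -129.0]]
side wood 202 [579.1 190.9  97.2] z med 97.4 ((582.9190063476562, 180.30245971679688), (60.05680847167969, 62.145538330078125), 3.2719404697418213)
[[551.0, 210.0], [555.0, 148.0], [615.0, 151.0], [611.0, 213.0]]
```

View pics/crop1.png

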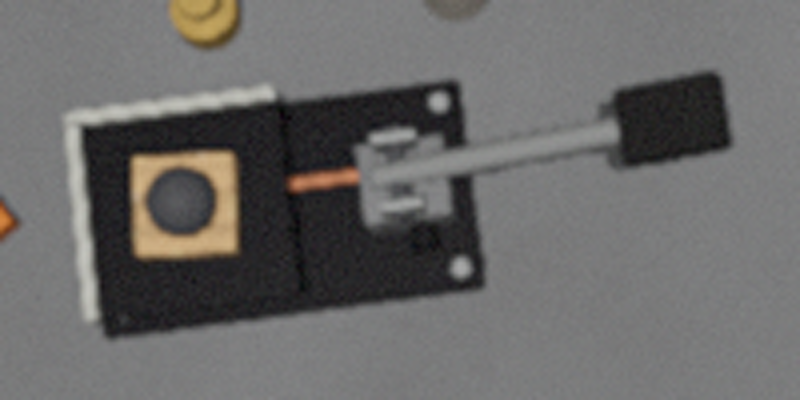

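Confirmed: the wooden cradle with the dark ball, centre (185,205) in the crop, is the carrier. The crop also shows both strips clearly. Next I fit the lift frame and work out the targets.

```bash
cat > fit.py <<'E'
from h import *
from scipy.optimize import minimize
def liftfit(T,zt=.072):
    """yaw, nest (xy) from table+strip points, cradle centre/yaw from wood top"""
    W=T["W"][175:262,165:260].reshape(-1,3);K=T["color"][175:262,165:260].reshape(-1,3).astype(int);z=W[:,2]
    br=(K.min(1)>110)&(abs(z-zt-.013)<.007)&(W[:,1]>.085)
    tab=((abs(z-zt)<.006)&(K.max(1)<60)&(W[:,1]>.085))|br
    r=cv2.minAreaRect((W[tab,:2]*1000).astype(np.float32))
    w=(K[:,0]-K[:,2]>45)&(K[:,0]>110)&(abs(z-zt-.026)<.008)
    q=cv2.minAreaRect((W[w,:2]*1000).astype(np.float32))
    n=lambda a:(a+45)%90-45
    B=W[(z>zt+.042)&(K.max(1)<130)&(W[:,1]>.1)]
    f=lambda p:np.mean(np.minimum(abs(np.linalg.norm(B-p,axis=1)-.022),.004))
    s=minimize(f,[*np.array(q[0])/1000,zt+.036],method="Nelder-Mead").x
    return r,n(r[2]),q,n(q[2]),s,W[br]
if __name__=="__main__":
    for k in range(2):
        T=cam("top"); r,a,q,b,s,br=liftfit(T)
        print("table",np.round(r[0],1),np.round(r[1],1),round(a,1),"cradle",np.round(q[0],1),np.round(q[1],1),round(b,1),"ball",(s*1000).round(1))
    t=np.radians(a);ex=np.array([np.cos(t),np.sin(t)]);ey=np.array([-np.sin(t),np.cos(t)])
    # strip lines: PCA
    c=np.array(r[0])/1000; d=(br[:,:2]-c); X=d@ex;Y=d@ey
    for nm,m,A,B in(("xs",(X>.05)&(Y<.05),Y,X),("ys",(Y>.05)&(X<.05),X,Y)):
        p=np.polyfit(A[m],B[m],1);print(nm,m.sum(),"slope deg",np.degrees(np.arctan(p[0])).round(2),"mid",(p[1]*1000).round(1), np.percentile(B[m]*1000,[5,95]).round(1))
    S=cam("side");
    for n,C in(("top",T),("side",S)):
        W=C["W"];K=C["color"];m=(W[...,2]>.13)&(W[...,2]<.18)&(W[...,1]<-.06)&(W[...,1]>-.2)&(abs(W[...,0]-.63)<.06)&(K.max(-1)<60)
        P=W[m];rr=cv2.minAreaRect((P[:,:2]*1000).astype(np.float32));print("pad",n,len(P),(P.mean(0)*1000).round(1),rr)
    print("ex",ex,"nest",c+.027*(ex+ey))
E
python3 fit.py
```

```text
table [585.  182.1] [130.7 131. ] 7.9 cradle [582.  176.8] [61.5 59.3] 1.7 ball [582.4 177.1 108.5]
table [585.  182.4] [131.1 131.1] 7.8 cradle [581.6 176.9] [60.6 59.2] 1.8 ball [582.2 176.7 108.3]
xs 144 slope deg -0.05 mid 60.9 [57.4 64.6]
ys 149 slope deg 0.04 mid 60.5 [57.1 64.1]
pad top 499 [ 624.9 -112.4  155.3] ((625.2742309570312, -112.38285064697266), (44.61812210083008, 60.27584457397461), 8.311400413513184)
pad side 240 [ 625.9 -104.9  151.8] ((627.6830444335938, -108.18128204345703), (44.10905456542969, 70.12957000732422), 11.496912002563477)
ex [0.99064071 0.13649533] nest [0.60803599 0.21280352]
```

```bash
R='' ; python3 -m pendant '{"xyz":[[0.55,-0.82,0],[0.55,-0.82,0],[0.55,-0.82,0],[0.55,-0.82,0],[0.55,-0.82,0],[0.55,-0.82,0],[0.55,-0.82,0],[0.55,-0.82,0],[0.55,-0.82,0],[0.55,-0.82,0]],"turn":[[0,0,0.38],[0,0,0.38],[0,0,0.38],[0,0,0.38],[0,0,0.38],[0,0,0.38],[0,0,0.38],[0,0,0.38],[0,0,0.38],[0,0,0.38]]}' 0.3 40
python3 -m pendant '{"xyz":[[0.55,-0.82,0],[0.55,-0.82,0],[0.55,-0.82,0],[0.55,-0.82,0],[0.55,-0.82,0],[0.55,-0.82,0],[0.55,-0.82,0],[0.55,-0.82,0],[0.55,-0.82,0],[0,0,0]],"turn":[[0,0,0.38],[0,0,0.38],[0,0,0.38],[0,0,0.38],[0,0,0.38],[0,0,0.38],[0,0,0.38],[0,0,0.38],[0,0,0.38],[0,0,0.38]]}'
```

```text
t: 1.13
position: [0.3796, 0.3703, 0.2314]
tcp_rot: [3.141, 0.0, 3.011]
ft_force: [1.0, 0.8, -0.2]
gripper_width: 0.35
finger_force: 0.0
t: 1.97
position: [0.5057, 0.1814, 0.2311]
tcp_rot: [-3.138, 0.001, -3.013]
ft_force: [0.8, -0.3, 0.8]
gripper_width: 0.35
finger_force: 0.0
```

```bash
python3 -m pendant '{"xyz":[[0.1,-0.1,-0.7],[0.1,-0.1,-0.7],[0.1,-0.1,-0.7],[0.1,-0.1,-0.7],[0,-0.1,-0.7],[0,0,-0.7],[0,0,-0.7],[0,0,-0.7],[0,0,0],[0,0,0]],"turn":[[0,0,0.1],[0,0,0],[0,0,0],[0,0,0],[0,0,0],[0,0,0],[0,0,0],[0,0,0],[0,0,0],[0,0,0]]}'
python3 - <<'E'
from h import *
print(robot.get_state()["position"]); S=cam("side"); save(S,"side1.png",(215,190,345,320),5)
E
```

```text
t: 2.8
position: [0.5122, 0.1745, 0.0909]
tcp_rot: [-3.141, -0.002, -3.0]
ft_force: [0.1, 0.6, 0.9]
gripper_width: 0.353
finger_force: 0.0
[0.51220836 0.1745403  0.09089035]
```

View pics/side1.png

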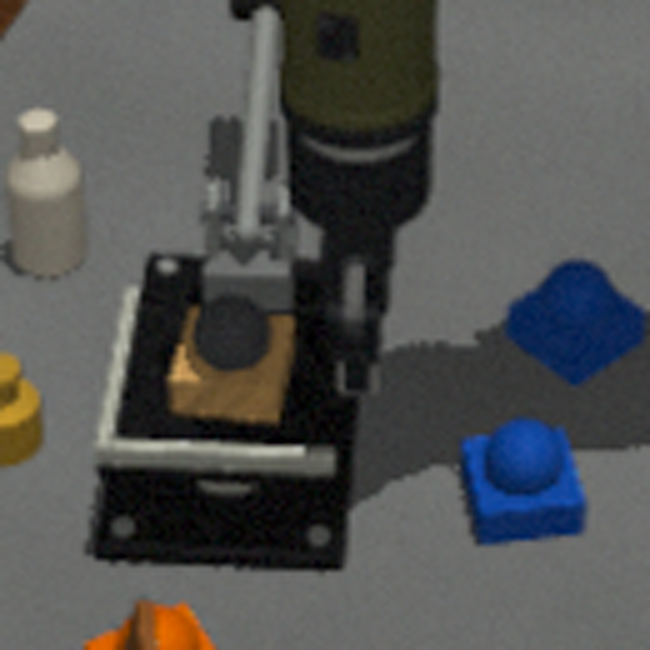

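The side view shows the fingers at about (355,350), clear of the cradle on its -x side. I lower them and push towards the +x strip.

```bash
python3 -m pendant '{"xyz":[[0,-0.14,-0.25],[0,-0.14,-0.25],[0.25,0.035,0],[0.25,0.035,0],[0.25,0.035,0],[0.25,0.035,0],[0.25,0.035,0],[0.2,0.03,0],[0.2,0.03,0],[0,0,0]],"turn":[[0,0,0],[0,0,0],[0,0,0],[0,0,0],[0,0,0],[0,0,0],[0,0,0],[0,0,0],[0,0,0],[0,0,0]]}'
python3 fit.py | head -2
```

```text
t: 3.68
position: [0.555, 0.1736, 0.0787]
tcp_rot: [3.141, 0.001, -3.001]
ft_force: [0.2, -0.3, 0.7]
gripper_width: 0.353
finger_force: 0.0
table [589.8 147.9] [130.5  62.6] 8.5 cradle [605.9 161.4] [41.  17.3] 10.1 ball [623.9 160.4 107.4]
table [589.6 149.4] [131.4  64.8] 8.1 cradle [606.2 161.9] [40.7 17.7] 8.9 ball [624.1 166.3 104.2]Traceback (most recent call last):
  File "fit.py", line 24, in <module>
    p=np.polyfit(A[m],B[m],1);print(nm,m.sum(),"slope deg",np.degrees(np.arctan(p[0])).round(2),"mid",(p[1]*1000).round(1), np.percentile(B[m]*1000,[5,95]).round(1))
    raise TypeError("expected non-empty vector for x")
TypeError: expected non-empty vector for x
```

```bash
python3 -m pendant '{"xyz":[[0.1,0.015,0],[0.1,0.015,0],[0.1,0.015,0],[0.1,0.015,0],[0.1,0.015,0],[0.05,0.005,0],[0,0,0],[0,0,0],[0,0,0],[0,0,0]],"turn":[[0,0,0],[0,0,0],[0,0,0],[0,0,0],[0,0,0],[0,0,0],[0,0,0],[0,0,0],[0,0,0],[0,0,0]]}'
python3 -m pendant '{"xyz":[[0.06,0.01,0],[0.06,0.01,0],[0,0,0],[0,0,0],[0,0,0],[0,0,0],[0,0,0],[0,0,0],[0,0,0],[0,0,0]],"turn":[[0,0,0],[0,0,0],[0,0,0],[0,0,0],[0,0,0],[0,0,0],[0,0,0],[0,0,0],[0,0,0],[0,0,0]]}'
```

```text
t: 4.62
position: [0.5683, 0.1754, 0.0788]
tcp_rot: [3.141, 0.001, -3.001]
ft_force: [-0.9, 1.3, -1.1]
gripper_width: 0.35
finger_force: 0.3
t: 5.45
position: [0.5708, 0.1757, 0.0788]
tcp_rot: [-3.141, -0.0, -3.001]
ft_force: [-3.5, -0.5, 2.3]
gripper_width: 0.35
finger_force: 1.8
```

```bash
python3 -m pendant '{"xyz":[[0.06,0.01,0],[0,0,0],[0,0,0],[0,0,0],[0,0,0],[0,0,0],[0,0,0],[0,0,0],[0,0,0],[0,0,0]],"turn":[[0,0,0],[0,0,0],[0,0,0],[0,0,0],[0,0,0],[0,0,0],[0,0,0],[0,0,0],[0,0,0],[0,0,0]]}'
python3 -m pendant '{"xyz":[[0.06,0.01,0],[0,0,0],[0,0,0],[0,0,0],[0,0,0],[0,0,0],[0,0,0],[0,0,0],[0,0,0],[0,0,0]],"turn":[[0,0,0],[0,0,0],[0,0,0],[0,0,0],[0,0,0],[0,0,0],[0,0,0],[0,0,0],[0,0,0],[0,0,0]]}'
python3 - <<'E'
from h import *
S=cam("side"); save(S,"side2.png",(215,190,345,320),5)
E
```

```text
t: 6.28
position: [0.5726, 0.1761, 0.0788]
tcp_rot: [3.142, 0.0, -3.001]
ft_force: [-1.7, -0.5, -0.5]
gripper_width: 0.348
finger_force: 0.5
t: 7.12
position: [0.573, 0.1762, 0.0787]
tcp_rot: [-3.141, -0.002, -3.001]
ft_force: [-4.9, -1.2, 3.3]
gripper_width: 0.35
finger_force: 2.6
```

View pics/side2.png

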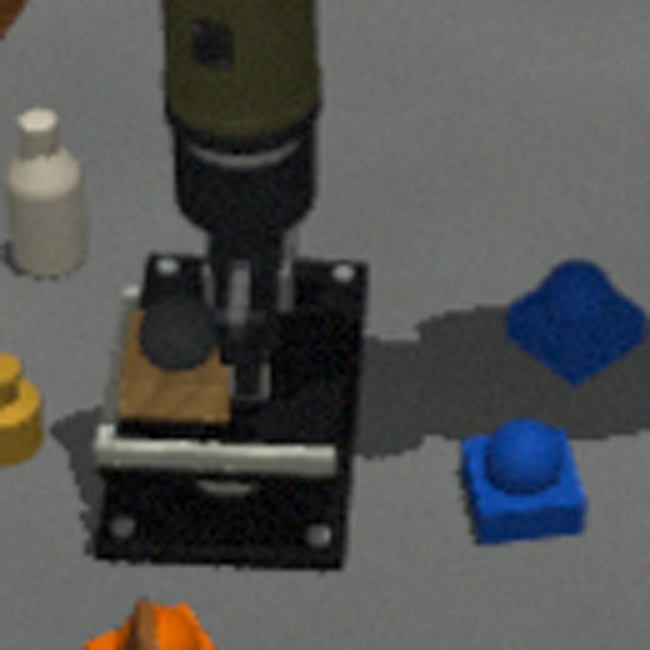

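The cradle now looks flush against the +x strip at (120,380). I check that with one more small push.

```bash
python3 -m pendant '{"xyz":[[0.08,0.01,0],[0,0,0],[0,0,0],[0,0,0],[0,0,0],[0,0,0],[0,0,0],[0,0,0],[0,0,0],[0,0,0]],"turn":[[0,0,0],[0,0,0],[0,0,0],[0,0,0],[0,0,0],[0,0,0],[0,0,0],[0,0,0],[0,0,0],[0,0,0]]}'
python3 -m pendant '{"xyz":[[0.08,0.01,0],[0,0,0],[0,0,0],[0,0,0],[0,0,0],[0,0,0],[0,0,0],[0,0,0],[0,0,0],[0,0,0]],"turn":[[0,0,0],[0,0,0],[0,0,0],[0,0,0],[0,0,0],[0,0,0],[0,0,0],[0,0,0],[0,0,0],[0,0,0]]}'
```

```text
t: 8.0
position: [0.573, 0.1761, 0.0785]
tcp_rot: [-3.141, -0.005, -3.0]
ft_force: [-11.0, -2.0, 8.1]
gripper_width: 0.349
finger_force: 5.4
t: 8.83
position: [0.573, 0.1761, 0.0784]
tcp_rot: [-3.14, -0.009, -3.0]
ft_force: [-16.8, -1.8, 11.2]
gripper_width: 0.351
finger_force: 8.3
```

```bash
python3 -m pendant '{"xyz":[[-0.5,-0.07,0],[-0.5,-0.07,0],[0,0,0.7],[0,0,0.7],[0,0,0.7],[0,0,0.7],[0,0,0],[0,0,0],[0,0,0],[0,0,0]],"turn":[[0,0,0],[0,0,0],[0,0,-1],[0,0,-1],[0,0,-1],[0,0,-1],[0,0,-1],[0,0,-1],[0,0,-1],[0,0,-1]]}' 0.6
python3 -m pendant '{"xyz":[[0.27,-0.225,0],[0.27,-0.225,0],[0.27,-0.225,0],[0.27,-0.225,0],[0.27,-0.225,0],[0.27,-0.225,0],[0.27,-0.225,0],[0.27,-0.225,0],[0.27,-0.225,0],[0.27,-0.225,0]],"turn":[[0,0,-1],[0,0,-1],[0,0,-1],[0,0,-1],[0,0,-1],[0,0,-1],[0,0,-1],[0,0,-1],[0,0,-1],[0,0,-1]]}'
python3 -m pendant '{"xyz":[[0,0,0],[0,0,0],[0,0,0],[0,0,0],[0,0,0],[0,0,0],[0,0,0],[0,0,0],[0,0,0],[0,0,0]],"turn":[[0,0,-1],[0,0,-1],[0,0,-1],[0,0,-1],[0,0,-0.55],[0,0,0],[0,0,0],[0,0,0],[0,0,0],[0,0,0]]}'
python3 fit.py | head -2
```

```text
t: 9.67
position: [0.5538, 0.1735, 0.1493]
tcp_rot: [3.14, 0.002, 2.72]
ft_force: [-0.0, -0.5, -0.1]
gripper_width: 0.194
finger_force: 0.0
t: 10.5
position: [0.6216, 0.1169, 0.149]
tcp_rot: [3.14, 0.001, 2.023]
ft_force: [-0.5, -0.1, -0.3]
gripper_width: 0.2
finger_force: 0.0
t: 11.33
position: [0.6204, 0.117, 0.1488]
tcp_rot: [3.141, -0.0, 1.709]
ft_force: [0.3, -0.1, 0.5]
gripper_width: 0.198
finger_force: 0.0
table [553.8 115.4] [50.2  9.5] 5.1 cradle [0. 0.] [0. 0.] 0.0 ball [  0.   0. 108.]
table [554.  114.2] [50.2  9.7] 1.0 cradle [0. 0.] [0. 0.] 0.0 ball [  0.   0. 108.]Traceback (most recent call last):
  File "fit.py", line 24, in <module>
    p=np.polyfit(A[m],B[m],1);print(nm,m.sum(),"slope deg",np.degrees(np.arctan(p[0])).round(2),"mid",(p[1]*1000).round(1), np.percentile(B[m]*1000,[5,95]).round(1))
    raise TypeError("expected non-empty vector for x")
TypeError: expected non-empty vector for x
```

```bash
python3 -m pendant '{"xyz":[[0,0,-0.7],[0,0,-0.7],[0,0,-0.7],[0,0,-0.7],[0,0,0],[-0.034,0.25,0],[-0.034,0.25,0],[-0.034,0.25,0],[-0.02,0.15,0],[0,0,0]],"turn":[[0,0,0],[0,0,0],[0,0,0],[0,0,0],[0,0,0],[0,0,0],[0,0,0],[0,0,0],[0,0,0],[0,0,0]]}'
python3 -m pendant '{"xyz":[[-0.02,0.15,0],[-0.02,0.15,0],[-0.02,0.15,0],[-0.02,0.15,0],[-0.02,0.15,0],[-0.015,0.1,0],[0,0,0],[0,0,0],[0,0,0],[0,0,0]],"turn":[[0,0,0],[0,0,0],[0,0,0],[0,0,0],[0,0,0],[0,0,0],[0,0,0],[0,0,0],[0,0,0],[0,0,0]]}'
```

```text
t: 12.27
position: [0.6174, 0.1418, 0.0797]
tcp_rot: [3.14, -0.001, 1.71]
ft_force: [0.9, 0.3, -0.6]
gripper_width: 0.203
finger_force: 0.0
t: 13.1
position: [0.6147, 0.1599, 0.0789]
tcp_rot: [3.141, 0.001, 1.707]
ft_force: [1.7, -5.2, 3.5]
gripper_width: 0.199
finger_force: 2.6
```

```bash
python3 -m pendant '{"xyz":[[-0.01,0.1,0],[-0.01,0.1,0],[-0.01,0.1,0],[0,0,0],[0,0,0],[0,0,0],[0,0,0],[0,0,0],[0,0,0],[0,0,0]],"turn":[[0,0,0],[0,0,0],[0,0,0],[0,0,0],[0,0,0],[0,0,0],[0,0,0],[0,0,0],[0,0,0],[0,0,0]]}'
python3 -m pendant '{"xyz":[[-0.01,0.1,0],[0,0,0],[0,0,0],[0,0,0],[0,0,0],[0,0,0],[0,0,0],[0,0,0],[0,0,0],[0,0,0]],"turn":[[0,0,0],[0,0,0],[0,0,0],[0,0,0],[0,0,0],[0,0,0],[0,0,0],[0,0,0],[0,0,0],[0,0,0]]}'
python3 -m pendant '{"xyz":[[-0.01,0.1,0],[0,0,0],[0,0,0],[0,0,0],[0,0,0],[0,0,0],[0,0,0],[0,0,0],[0,0,0],[0,0,0]],"turn":[[0,0,0],[0,0,0],[0,0,0],[0,0,0],[0,0,0],[0,0,0],[0,0,0],[0,0,0],[0,0,0],[0,0,0]]}'
```

```text
t: 13.93
position: [0.6136, 0.1682, 0.0787]
tcp_rot: [-3.142, 0.0, 1.708]
ft_force: [-0.2, -4.1, 3.3]
gripper_width: 0.203
finger_force: 2.1
t: 14.77
position: [0.6133, 0.1711, 0.0787]
tcp_rot: [-3.141, -0.0, 1.708]
ft_force: [-0.2, -2.8, 1.6]
gripper_width: 0.205
finger_force: 1.1
t: 15.6
position: [0.613, 0.1733, 0.0787]
tcp_rot: [-3.141, -0.0, 1.708]
ft_force: [-1.3, -3.0, 1.9]
gripper_width: 0.199
finger_force: 1.6
```

```bash
python3 -m pendant '{"xyz":[[-0.01,0.08,0],[0,0,0],[0,0,0],[0,0,0],[0,0,0],[0,0,0],[0,0,0],[0,0,0],[0,0,0],[0,0,0]],"turn":[[0,0,0],[0,0,0],[0,0,0],[0,0,0],[0,0,0],[0,0,0],[0,0,0],[0,0,0],[0,0,0],[0,0,0]]}'
python3 -m pendant '{"xyz":[[-0.01,0.08,0],[0,0,0],[0,0,0],[0,0,0],[0,0,0],[0,0,0],[0,0,0],[0,0,0],[0,0,0],[0,0,0]],"turn":[[0,0,0],[0,0,0],[0,0,0],[0,0,0],[0,0,0],[0,0,0],[0,0,0],[0,0,0],[0,0,0],[0,0,0]]}'
python3 -m pendant '{"xyz":[[-0.01,0.06,0],[0,0,0],[0,0,0],[0,0,0],[0,0,0],[0,0,0],[0,0,0],[0,0,0],[0,0,0],[0,0,0]],"turn":[[0,0,0],[0,0,0],[0,0,0],[0,0,0],[0,0,0],[0,0,0],[0,0,0],[0,0,0],[0,0,0],[0,0,0]]}'
```

```text
t: 16.43
position: [0.6129, 0.1737, 0.0787]
tcp_rot: [-3.141, 0.002, 1.707]
ft_force: [0.0, -5.6, 1.7]
gripper_width: 0.199
finger_force: 3.4
t: 17.27
position: [0.6129, 0.1737, 0.0787]
tcp_rot: [-3.141, 0.004, 1.706]
ft_force: [-1.8, -10.1, 1.7]
gripper_width: 0.199
finger_force: 5.3
t: 18.1
position: [0.6129, 0.1737, 0.0787]
tcp_rot: [-3.141, 0.006, 1.705]
ft_force: [-0.7, -13.7, 1.8]
gripper_width: 0.199
finger_force: 6.8
```

```bash
python3 -m pendant '{"xyz":[[0.1,-0.7,0],[0.1,-0.7,0],[0,0,0.9],[0,0,0.9],[0,0,0.9],[0,0,0.9],[0,0,0.9],[0,0,0.9],[0,0,0],[0,0,0]],"turn":[[0,0,0],[0,0,0],[0,0,0],[0,0,0],[0,0,0],[0,0,0],[0,0,0],[0,0,0],[0,0,0],[0,0,0]]}' 1
python3 -m pendant '{"xyz":[[0.05,-1,0],[0.05,-1,0],[0.05,-1,0],[0.05,-1,0],[0.05,-1,0],[0.05,-1,0],[0,-1,0],[0,-1,0],[0,-1,0],[0,-1,0]],"turn":[[0,0,0],[0,0,0],[0,0,0],[0,0,0],[0,0,0],[0,0,0],[0,0,0],[0,0,0],[0,0,0],[0,0,0]]}'
python3 -m pendant '{"xyz":[[0,-0.2,0],[0,0,0],[0,0,0],[0,0,0],[0,0,0],[0,0,0],[0,0,0],[0,0,0],[0,0,0],[0,0,0]],"turn":[[0,0,0],[0,0,0],[0,0,0],[0,0,0],[0,0,0],[0,0,0],[0,0,0],[0,0,0],[0,0,0],[0,0,0]]}'
python3 - <<'E'
from h import *
import subprocess
c=cam("top"); save(c,"top3.png",(160,165,360,265),4)
E
python3 fit.py
```

```text
t: 18.93
position: [0.6183, 0.1453, 0.2152]
tcp_rot: [3.138, -0.002, 1.709]
ft_force: [-0.6, -0.4, -0.9]
gripper_width: -0.0
finger_force: 0.0
t: 19.77
position: [0.6246, -0.1063, 0.2123]
tcp_rot: [-3.14, -0.001, 1.709]
ft_force: [-0.0, -0.2, 0.1]
gripper_width: 0.001
finger_force: 0.0
t: 20.6
position: [0.6249, -0.1111, 0.2138]
tcp_rot: [3.141, 0.0, 1.708]
ft_force: [0.2, -0.5, -0.3]
gripper_width: 0.001
finger_force: 0.0
table [585.1 182. ] [130.8 130.5] 7.9 cradle [608.8 212.1] [62.4 60.1] 7.7 ball [608.2 212.5 107.7]
table [585.2 182. ] [130.6 130.2] 8.0 cradle [608.9 212.5] [62.6 60.9] 7.7 ball [608.4 212.6 107.9]
xs 125 slope deg 0.91 mid 61.2 [57.2 64.5]
ys 131 slope deg 0.78 mid 61.6 [57.8 64.7]
pad top 0 [nan nan nan] ((0.0, 0.0), (0.0, 0.0), 0.0)
pad side 251 [ 626.4 -105.3  151.6] ((627.4855346679688, -106.9367446899414), (44.1920280456543, 62.99311828613281), 11.809303283691406)
ex [0.99031826 0.13881551] nest [0.6082136  0.21250446]fit.py:28: RuntimeWarning: Mean of empty slice.
  P=W[m];rr=cv2.minAreaRect((P[:,:2]*1000).astype(np.float32));print("pad",n,len(P),(P.mean(0)*1000).round(1),rr)
  ret = um.true_divide(
```

View pics/top3.png

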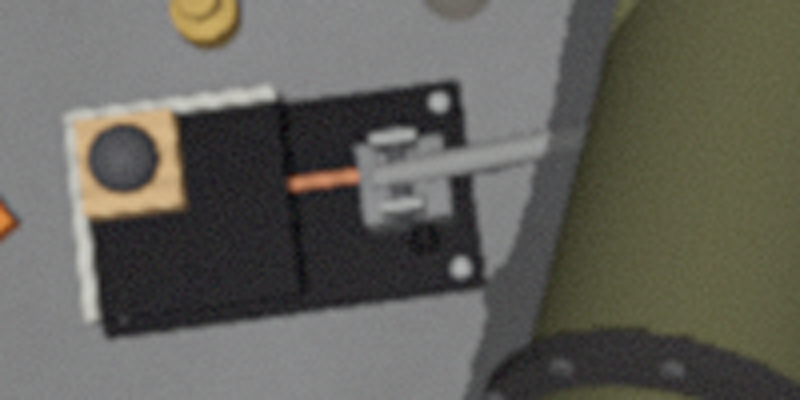

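The picture and the fit agree. The ball is at (608.3, 212.5) mm against the nest at (608.2, 212.5), and the yaw is 7.7° against 7.9°, so the cradle is flush on both strips (crop (125,160)). Now the first stroke.

```bash
python3 -m pendant '{"xyz":[[0,0,-0.8],[0,0,-0.8],[0,0,-0.8],[0,0,-0.7],[0,0,-0.7],[0,0,-0.7],[0,0,-0.7],[0,0,-0.7],[0,0,-0.6],[0,0,0]],"turn":[[0,0,0],[0,0,0],[0,0,0],[0,0,0],[0,0,0],[0,0,0],[0,0,0],[0,0,0],[0,0,0],[0,0,0]]}'
python3 -m pendant '{"xyz":[[0,0,-0.1],[0,0,0],[0,0,0],[0,0,0],[0,0,0],[0,0,0],[0,0,0],[0,0,0],[0,0,0],[0,0,0]],"turn":[[0,0,0],[0,0,0],[0,0,0],[0,0,0],[0,0,0],[0,0,0],[0,0,0],[0,0,0],[0,0,0],[0,0,0]]}'
```

```text
t: 21.63
position: [0.6262, -0.112, 0.054]
tcp_rot: [3.138, 0.001, 1.707]
ft_force: [-7.2, 0.7, 28.8]
gripper_width: 0.002
finger_force: 12.8
t: 22.47
position: [0.6263, -0.112, 0.0538]
tcp_rot: [3.137, 0.001, 1.708]
ft_force: [-9.3, 1.7, 34.9]
gripper_width: -0.002
finger_force: 16.8
```

```bash
python3 -m pendant '{"xyz":[[0,0,0.6],[0,0,0.6],[0,0,0.7],[0,0,0.7],[0,0,0.7],[0,0,0.7],[0,0,0.7],[0,0,0.3],[0,0,0],[0,0,0]],"turn":[[0,0,0],[0,0,0],[0,0,0],[0,0,0],[0,0,0],[0,0,0],[0,0,0],[0,0,0],[0,0,0],[0,0,0]]}'
cat > st.py <<'E'
from h import *
from fit import liftfit
T=cam("top");W=T["W"];K=T["color"].astype(int)
# lower part of the table (no cradle)
q=W[175:262,165:260].reshape(-1,3);c=np.array([.57,.155]);k=(np.linalg.norm(q[:,:2]-c,axis=1)<.03)
zt=np.median(q[k,2]);print("table z",zt.round(4),"stage",(zt-.072).round(4))
r,a,b,d,s,br=liftfit(T,zt)
t=np.radians(7.87);ex=np.array([np.cos(t),np.sin(t)]);ey=np.array([-ex[1],ex[0]])
n=np.array(r[0])/1000+.027*(ex+ey)
print("yaw",round(a,2),"cradle yaw",round(d,2),"size",np.round(r[1],1),"nest",(n*1000).round(1),"ball",(s*1000).round(1),"wood",np.round(b[0],1))
S=cam("side");P=S["W"];m=(P[...,2]>.03)&(P[...,2]<.2)&(P[...,1]<-.07)&(P[...,1]>-.15)&(abs(P[...,0]-.627)<.025)&(S["color"].max(-1)<60)
print("pad",m.sum(),(np.median(P[m],0)*1000).round(1))
E
python3 st.py
```

```text
t: 23.3
position: [0.6248, -0.1112, 0.1735]
tcp_rot: [3.142, -0.0, 1.708]
ft_force: [0.1, -0.9, -1.2]
gripper_width: -0.002
finger_force: 0.0
table z 0.0989 stage 0.0269
yaw 7.83 cradle yaw 8.3 size [131.  130.5] nest [608.4 212.5] ball [608.  212.4 134.6] wood [607.8 212.3]
pad 257 [ 625.  -103.   152.9]
```

```bash
python3 -m pendant '{"xyz":[[0,0,-0.6],[0,0,-0.7],[0,0,-0.7],[0,0,-0.7],[0,0,-0.7],[0,0,-0.6],[0,0,-0.6],[0,0,-0.4],[0,0,0],[0,0,0]],"turn":[[0,0,0],[0,0,0],[0,0,0],[0,0,0],[0,0,0],[0,0,0],[0,0,0],[0,0,0],[0,0,0],[0,0,0]]}'
python3 -m pendant '{"xyz":[[0,0,0.6],[0,0,0.6],[0,0,0.7],[0,0,0.7],[0,0,0.7],[0,0,0.7],[0,0,0.7],[0,0,0.3],[0,0,0],[0,0,0]],"turn":[[0,0,0],[0,0,0],[0,0,0],[0,0,0],[0,0,0],[0,0,0],[0,0,0],[0,0,0],[0,0,0],[0,0,0]]}'
python3 st.py
python3 -m pendant '{"xyz":[[0,0,-0.6],[0,0,-0.7],[0,0,-0.7],[0,0,-0.7],[0,0,-0.7],[0,0,-0.6],[0,0,-0.6],[0,0,-0.4],[0,0,0],[0,0,0]],"turn":[[0,0,0],[0,0,0],[0,0,0],[0,0,0],[0,0,0],[0,0,0],[0,0,0],[0,0,0],[0,0,0],[0,0,0]]}'
python3 -m pendant '{"xyz":[[0,0,0.6],[0,0,0.6],[0,0,0.7],[0,0,0.7],[0,0,0.7],[0,0,0.7],[0,0,0.7],[0,0,0.3],[0,0,0],[0,0,0]],"turn":[[0,0,0],[0,0,0],[0,0,0],[0,0,0],[0,0,0],[0,0,0],[0,0,0],[0,0,0],[0,0,0],[0,0,0]]}'
python3 st.py
```

```text
t: 24.23
position: [0.6254, -0.1111, 0.0535]
tcp_rot: [3.139, -0.001, 1.708]
ft_force: [-12.1, 3.7, 45.3]
gripper_width: 0.002
finger_force: 21.2
t: 25.07
position: [0.6245, -0.1111, 0.1727]
tcp_rot: [-3.141, -0.0, 1.708]
ft_force: [0.1, -0.1, 0.0]
gripper_width: 0.001
finger_force: 0.0
table z 0.1165 stage 0.0445
yaw 7.84 cradle yaw 7.25 size [130.5 130.8] nest [607.9 212.6] ball [608.4 212.9 152.4] wood [607.7 212.2]
pad 261 [ 624.5 -102.6  152.3]
t: 26.0
position: [0.6254, -0.1111, 0.0535]
tcp_rot: [3.139, -0.001, 1.708]
ft_force: [-11.7, 3.0, 46.2]
gripper_width: -0.001
finger_force: 21.4
t: 26.83
position: [0.6245, -0.1112, 0.1727]
tcp_rot: [-3.141, -0.0, 1.708]
ft_force: [-1.2, 0.3, -0.9]
gripper_width: 0.006
finger_force: 0.0
table z 0.1345 stage 0.0625
yaw 8.01 cradle yaw 7.84 size [130.3 130.6] nest [607.8 212.4] ball [607.9 212.7 170. ] wood [608.  212.2]
pad 261 [ 624.8 -102.5  152.6]
```

```bash
python3 -m pendant '{"xyz":[[0,0,-0.6],[0,0,-0.7],[0,0,-0.7],[0,0,-0.7],[0,0,-0.7],[0,0,-0.6],[0,0,-0.5],[0,0,-0.4],[0,0,0],[0,0,0]],"turn":[[0,0,0],[0,0,0],[0,0,0],[0,0,0],[0,0,0],[0,0,0],[0,0,0],[0,0,0],[0,0,0],[0,0,0]]}'
python3 -m pendant '{"xyz":[[0,0,0.5],[0,0,0.6],[0,0,0.7],[0,0,0.7],[0,0,0.7],[0,0,0.7],[0,0,0.7],[0,0,0.3],[0,0,0],[0,0,0]],"turn":[[0,0,0],[0,0,0],[0,0,0],[0,0,0],[0,0,0],[0,0,0],[0,0,0],[0,0,0],[0,0,0],[0,0,0]]}'
python3 st.py
```

```text
t: 27.77
position: [0.6253, -0.1112, 0.0542]
tcp_rot: [3.14, -0.0, 1.708]
ft_force: [-9.0, 2.0, 31.9]
gripper_width: -0.001
finger_force: 14.9
t: 28.6
position: [0.6245, -0.1112, 0.1727]
tcp_rot: [-3.14, -0.0, 1.708]
ft_force: [-0.6, 0.2, -0.0]
gripper_width: 0.001
finger_force: 0.0
table z 0.1524 stage 0.0804
yaw 7.52 cradle yaw 7.95 size [130.  130.9] nest [607.9 212.4] ball [607.9 212.7 188.1] wood [608.2 212.3]
pad 260 [ 623.8 -103.2  152.2]
```

```bash
python3 -m pendant '{"xyz":[[0,0,-0.6],[0,0,-0.7],[0,0,-0.7],[0,0,-0.7],[0,0,-0.7],[0,0,-0.6],[0,0,-0.5],[0,0,-0.4],[0,0,0],[0,0,0]],"turn":[[0,0,0],[0,0,0],[0,0,0],[0,0,0],[0,0,0],[0,0,0],[0,0,0],[0,0,0],[0,0,0],[0,0,0]]}'
python3 -m pendant '{"xyz":[[0,0,0.5],[0,0,0.6],[0,0,0.7],[0,0,0.7],[0,0,0.7],[0,0,0.7],[0,0,0.7],[0,0,0.7],[0,0,0.7],[0,0,0.3]],"turn":[[0,0,0],[0,0,0],[0,0,0],[0,0,0],[0,0,0],[0,0,0],[0,0,0],[0,0,0],[0,0,0],[0,0,0]]}'
python3 -m pendant '{"xyz":[[0,0,0],[0,0,0],[0,0,0],[0,0,0],[0,0,0],[0,0,0],[0,0,0],[0,0,0],[0,0,0],[0,0,0]],"turn":[[0,0,0],[0,0,0],[0,0,0],[0,0,0],[0,0,0],[0,0,0],[0,0,0],[0,0,0],[0,0,0],[0,0,0]]}'
python3 st.py
python3 - <<'E'
from h import *
c=cam("top"); save(c,"top4.png",s=1.42)
E
```

```text
t: 29.53
position: [0.625, -0.1103, 0.0544]
tcp_rot: [3.14, -0.001, 1.708]
ft_force: [-9.3, 4.3, 33.7]
gripper_width: 0.002
finger_force: 15.8
t: 30.37
position: [0.6253, -0.1114, 0.2098]
tcp_rot: [3.141, 0.0, 1.708]
ft_force: [1.0, -0.8, 0.5]
gripper_width: 0.004
finger_force: 0.0
t: 31.2
position: [0.6249, -0.1112, 0.2088]
tcp_rot: [3.142, 0.0, 1.708]
ft_force: [-0.1, -0.3, 0.3]
gripper_width: -0.0
finger_force: 0.0
table z 0.1524 stage 0.0804
yaw 7.96 cradle yaw 7.92 size [130.9 130.8] nest [608.1 212.7] ball [608.  212.3 188.2] wood [607.8 212.2]
pad 249 [ 626.5 -103.5  152.2]
```

View pics/top4.png

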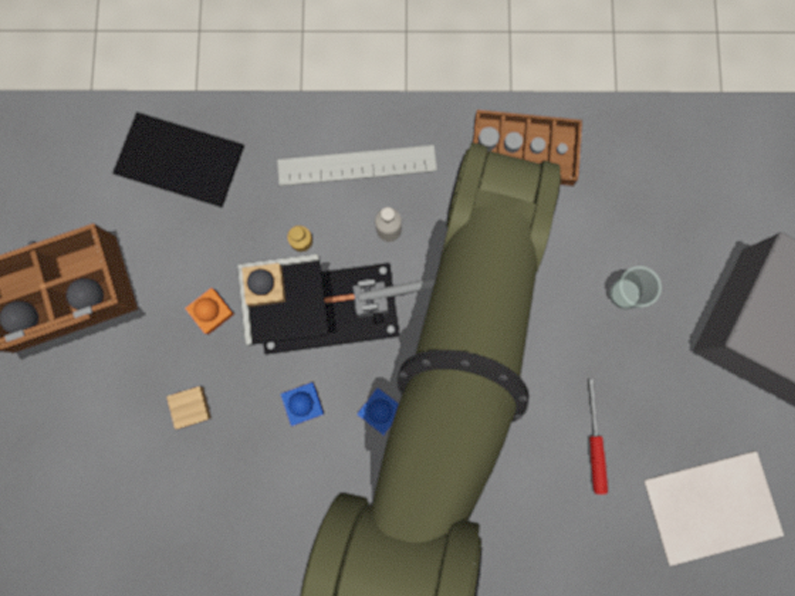

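The fifth stroke raised the table no further: it stayed at 80 mm. In the picture the cradle at (262,283) is flush in the corner, the other things on the bench have not moved, and the gripper is clear above the raised lever.

```bash
python3 -c "
from station import robot
print(robot.finish_job())"
```

```text
the job is handed in; nothing more can be done
None
```

The job is handed in at about 31 s: the cradle is flush against both strips, the lift table is fully up at about 80 mm after five full strokes (the fifth only confirmed the top), the lever is back up, and the other things on the bench look undisturbed.

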